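Weigh a rescue gas cylinder on the sprung hook scale

TASK

Weigh the orange gas cylinder: hang it by its steel bail on the hook of the spring scale, easing its weight on without jerking or overpulling the spring, and let go so that it hangs free until the scale has settled for a good second. Then lift it off just as smoothly and stand it gently upright in the blue tray, let go. Touch the scale with the cylinder only and leave everything else alone.

Things in the scene. Friction and masses are not known exactly. Their poses are not given: they have to be found in the camera images.
- cyl: orange gas cylinder with white band, upright on the table, 48 mm diameter, 148 mm tall; mass unknown, 0.17 to 0.7 kg. Origin: centre of its underside; z up, y along the crossbar of the steel bail on its top, x across it. The bail is a rigid rectangular frame 50 mm wide overall (y), 10 mm thick (x): two uprights 7 mm wide, z = 98 to 148 mm, joined at the top by the crossbar
- bar (a point): centre of the underside of the orange cylinder's bail crossbar, 138 mm above the cylinder's underside; the crossbar is 10 mm high and rests on the hook's seat when hung. The open window below it, for the hook, is 36 mm wide and 40 mm high. Axes as cyl
- grip (a point): middle of the orange cylinder's bail, 122 mm above its underside: put the TCP here from above, fingers closing along the cylinder's y on the outsides of the two uprights (50 mm apart overall), so that the window stays free for the hook. Axes as cyl
- scale: bench spring scale, fixed: grey base 130 x 120 x 14 mm, pillar 24 x 40 mm with a white head, top 360 mm up. Origin: on the table under the pillar; its own -x is the way the hook arm points, z up. The hook arm, a level steel strip 14 mm wide and 6 mm thick on a yellow carriage, slides down the pillar; below it is free space
- seat (a point): centre of the hook's flat seat, on its top face, 115 mm out from the pillar, 260 mm up when unloaded; moves with the hook, axes as scale. The flat reaches 25 mm outward (-x) to the red lip, and 25 mm inward to a 10 mm step. The crossbar must lie across it (bail y at right angles to the arm), about centred: come in over the lip from outside, then lower
- lip (a point): top centre of the red upturned lip at the free end of the hook, 28 mm outward of the seat and 10 mm above it; axes as scale
- hook (a joint): how far the hook is pulled down, m: 0 unloaded, grows downward, stop at 0.100. Spring 100 N/m: a load of W newtons settles at W/100 m, 17 to 69 mm for this cylinder. Lightly damped (2.6 N s/m), so it bobs when load is put on or taken off suddenly. Faster than 0.07 m/s counts as a jerk, beyond 0.085 m as overpulled
- tray: blue open tray, fixed to the table, 140 x 140 x 26 mm outside, walls and floor 5 mm thick. Origin: centre of its underside on the table; axes along its sides, z up
- cyl_grey: grey gas cylinder with a black band, same form as the orange one; bystander, to be left alone
- cyl_green: green gas cylinder with a white band, same form as the orange one; bystander, to be left alone
- blade_handle: laryngoscope handle, black with steel end, 155 mm long, 29 mm high, lying down; origin under its middle; bystander, to be left alone
- tape_roll: white roll of tape, 80 mm diameter, 24 mm high, lying flat; origin under its centre; bystander, to be left alone
- orange_case: small orange and white case, 113 x 36 x 33 mm; origin under its middle; bystander, to be left alone
- gel_jar: jar with blue cap, 56 mm diameter, 70 mm high; origin under its centre; bystander, to be left alone
- oximeter: white and blue finger clip, 60 x 34 x 29 mm; origin under its middle; bystander, to be left alone
There are look-alikes about, which are no part of the job. There is more than one size of the tray; the one meant has the size given above.

How it is judged:
By the outcome, as a careful person would: the job done as asked, in the order asked, and still so for the second after the job is handed in, with the robot touching nothing.
It also fails if it takes over 72 s, if anything falls off the work surface, if the arm or the gripper's body presses on something with over 40 N, if the wrist force passes 120 N, or if a joint passes its speed limit or range.

ROBOT

A 7-joint arm with a two-finger parallel gripper is mounted at the origin on the work surface. World frame = base frame: x ahead of the robot, y to its left, z up, the work surface at z = 0. Lengths are in m, angles in rad, forces in N, time in s.
With the tool pointing down it reaches from about 0.4 to 0.85 m from the base axis. Payload 10.4 kg.
Tool frame: the origin (TCP) lies between the finger pads, 19 mm behind the fingertips; this is the grasp point; z points along the fingers, y is the line along which they close (so a half turn about z gives the same grasp; the last joint's range is limited). The gripper opens to 85 mm and grips with 20 to 120 N. Pads are 22 mm wide; open, the fingers measure 114 mm over their backs; the gripper's body (76 mm by 85 mm) begins 54 mm behind the grasp point. The pads swing forward as they close: fully open they stand 13 mm farther back than shut.
Start: joints at [-1.253, 0.332, -0.065, 1.46, 0.022, 1.35, -0.088], TCP at [0.209, 0.589, 0.25] pointing down, gripper open.
Joint ranges: [-2.6, 2.6], [-0.5, 2.12], [-1.47, 1.34], [0.16, 2.42], [-1.27, 4.41], [0.06, 2.06], [-2.6, 2.6]. Speed limits (rad/s): [2.22, 2.22, 2.79, 2.79, 3.14, 3.14, 3.14].

INTERFACE

Orientations are given as a rotation vector (axis times angle).
In Python, from rig import * gives the robot as it stands. The module is installed in compiled form; this text tells all that it offers.
- The arm moves only by the tool jog_arm, never from a script. Its argument "series" is a list of rows, each a list of 7 numbers: the shift along the world's x, y, z in cm, then the turn, a rotation vector about the world's x, y, z in degrees, then the opening, from 0 (shut) to 1 (fully open). A call has 1 to 12 rows; each row shifts and turns the commanded pose from where the row before left it; what a row does not reach is not made up. A row lasts 1/8 s, in which the tool goes at most 62.5 mm and 10.7 degrees, less where a joint would pass 70% of its speed; a pose out of reach is approached as far as the arm can. A call is refused whole if a number of a shift passes 6.25 or a number of a turn 10.7, either way. A call with a gripper value outside its range is refused whole. The fingers move at their own pace and stop on an object; "newtons" is the grip in N (left out, the last holds). Time passes only in rows, so rows that do not move let the fingers close. It gives the time, the measured TCP pose, the force, the opening and the grip force at its end, in the units of the state.
- observe(): the state, without advancing time (a new reading comes with each control period).
- read_camera(name): name is "scene" or "side" or "wrist"; returns a dict with "img" (400x640x3 uint8, red, green, blue), "mtx" (3x3 intrinsics, pixels), "origin" and "orientation" of the camera in the world; the wrist camera has in their place "T_tool_cam" (4x4, takes a point from camera to tool coordinates, whose origin is the TCP and whose axes are the flange's). Camera axes: x right, y up, looking along -z (the intrinsics and any distortion apply to the point x, -y, -z); pixel columns grow to the right and rows downward; lengths in m; the calibration is good to about 2 mm. A picture is of the moment at which its call begins: read the wrist's pose just before it. There is no depth.
- job_done(): hands the job in; it is judged then, once.
The state is a dict: "t": time; "joint_pos": joint angles; "joint_velocities": joint speeds; "effort": joint torques, N m; "tcp_pos": TCP position; "tool_rot": TCP orientation; "ft_force": force on the tool from outside, world axes, zero at the start; "ft_torque": the same for the moment, N m; "width": finger opening in m; "grip_force": force on a finger pad.
Only numpy, scipy, OpenCV 4.12 (cv2) and the standard library are available. Lean on these libraries where they do the work, as an engineer would, in place of code of your own. Each camera call takes 0.05 s, during which the arm holds its last target. There are 200 camera calls.

## Working session

There is one attempt and no reset: what is moved stays moved. The work goes in short steps, Python scripts to look and compute and a tool call to move; the robot and the scene stay as the last step left them, time stands still between calls to the robot, and variables do not carry over. Pictures are saved under pics/ and viewed, at most 10 in all, crops included, and the job is handed in when it is done.

Besides the shell and the picture viewer there is one more tool, called after ">>>" by a JSON object that holds its "method" and its "body", one argument or row to a line. jog_arm: Moves the arm, as the interface text tells. Its arguments: {"type":"object","properties":{"series":{"type":"array"},"newtons":{"type":"number"}},"required":["series"]}

```bash
mkdir -p pics; cat > h.py <<'E'
from rig import *
import numpy as np, cv2, json
from scipy.spatial.transform import Rotation as R
def cam(n):
    s=observe(); c=read_camera(n)
    if 'T_tool_cam' in c:
        T=np.eye(4);T[:3,:3]=R.from_rotvec(s['tool_rot']).as_matrix();T[:3,3]=s['tcp_pos'];T=T@np.array(c['T_tool_cam'])
        c['o'],c['R']=T[:3,3],T[:3,:3]
    else:
        c['o']=np.array(c['origin']); q=np.array(c['orientation']); c['R']=q if q.shape==(3,3) else R.from_rotvec(q).as_matrix()
    return c
def ray(c,u,v):
    k=np.array(c['mtx']); return c['R']@np.array([(u-k[0,2])/k[0,0],-(v-k[1,2])/k[1,1],-1])
def atz(c,u,v,z):
    d=ray(c,u,v); return c['o']+d*(z-c['o'][2])/d[2]
def proj(c,p):
    q=c['R'].T@(np.array(p)-c['o']); k=np.array(c['mtx']); return k[0,0]*q[0]/-q[2]+k[0,2], k[1,2]-k[1,1]*q[1]/-q[2]
def save(c,name,box=None,s=1):
    im=c['img']; 
    if box: im=im[box[1]:box[3],box[0]:box[2]]
    cv2.imwrite('pics/'+name,cv2.resize(im[:,:,::-1],None,fx=s,fy=s,interpolation=cv2.INTER_CUBIC))
E
python3 - <<'E'
from h import *
s=observe(); print(s)
for n in ['scene','side']:
    c=cam(n); save(c,n+'0.png'); print({k:v for k,v in c.items() if k!='img'})
    np.save('pics/'+n+'0.npy',c,allow_pickle=True)
E
```

```text
{'t': 0.0, 'joint_pos': array([-1.25259787,  0.33287394, -0.06471308,  1.46094003,  0.02161553,
        1.34989354, -0.08848761]), 'joint_velocities': array([ 8.96004817e-05,  2.24609019e-03,  1.72539438e-03,  1.30511706e-03,
        1.72854142e-03, -1.76375602e-03, -1.61941774e-03]), 'effort': array([-2.35188551e-06, -6.25447297e+01,  4.88985737e-02, -3.91610599e+01,
        1.60502165e-02,  9.87956155e-03,  2.51445721e-05]), 'tcp_pos': array([0.20878511, 0.58872802, 0.24921527]), 'tool_rot': array([-5.32633981e-01, -3.09594329e+00,  2.21320023e-03]), 'ft_force': array([ 0.51397678, -0.59670563, -0.32351679]), 'ft_torque': array([ 0.01023937, -0.00624903, -0.03377477]), 'grip_force': 0.0, 'width': 0.08539154807535083}
{'mtx': array([[400.78273696,   0.        , 309.13810662],
       [  0.        , 400.78273696, 202.92383285],
       [  0.        ,   0.        ,   1.        ]]), 'origin': array([1.12909699, 0.77017886, 0.86313069]), 'orientation': array([0.38979936, 1.10070313, 2.23845746]), 'o': array([1.12909699, 0.77017886, 0.86313069]), 'R': array([[-0.77240715, -0.39068513,  0.50075176],
       [ 0.63511716, -0.4705786 ,  0.612521  ],
       [-0.00365978,  0.79115163,  0.61160911]])}
{'mtx': array([[370.05764452,   0.        , 316.42744007],
       [  0.        , 370.05764452, 199.43809166],
       [  0.        ,   0.        ,   1.        ]]), 'origin': array([0.38666429, 0.83350057, 0.77155126]), 'orientation': array([ 0.14825702, -1.30915018, -2.63904019]), 'o': array([0.38666429, 0.83350057, 0.77155126]), 'R': array([[-0.97662767,  0.12647851, -0.17378602],
       [-0.21489221, -0.59127533,  0.77731257],
       [-0.00444205,  0.79649022,  0.60463509]])}
```

View pics/scene0.png

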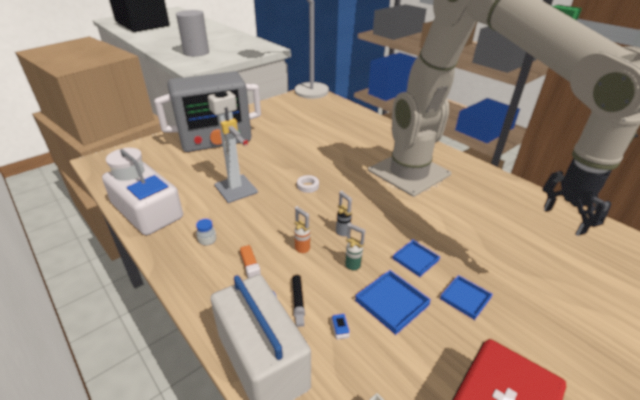

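View pics/side0.png

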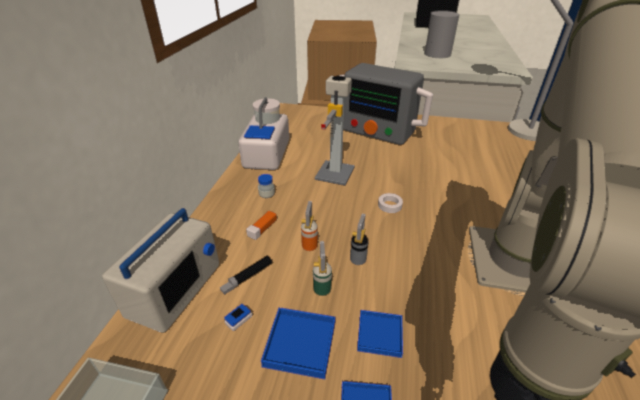

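Scene view: the orange cylinder is at (302,240), with grey (343,220) and green (354,252) beside it. The scale is at (235,190), and there are three blue trays at (392,300), (416,258) and (466,297). In the side view, orange is at (310,237), the scale at (335,170), and the trays at (300,342), (381,333) and (366,392). Next I'll enlarge these.

```bash
python3 - <<'E'
from h import *
L=lambda n:np.load('pics/'+n+'0.npy',allow_pickle=True).item()
a,b=L('scene'),L('side')
save(a,'c1.png',(280,185,500,335),3.6)
up=lambda c,x,y,w,h,s:cv2.resize(c['img'][y:y+h,x:x+w,::-1],None,fx=s,fy=s,interpolation=cv2.INTER_CUBIC)
cv2.imwrite('pics/c2.png',np.hstack([up(a,200,85,66,120,5),up(b,305,70,66,120,5)]))
cv2.imwrite('pics/c3.png',up(b,255,195,160,150,4))
E
```

```text
(no output)
```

View pics/c1.png

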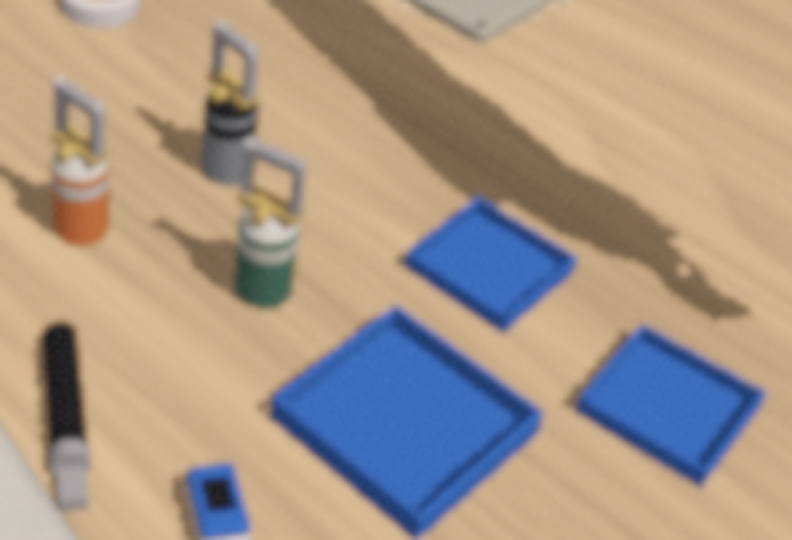

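View pics/c2.png

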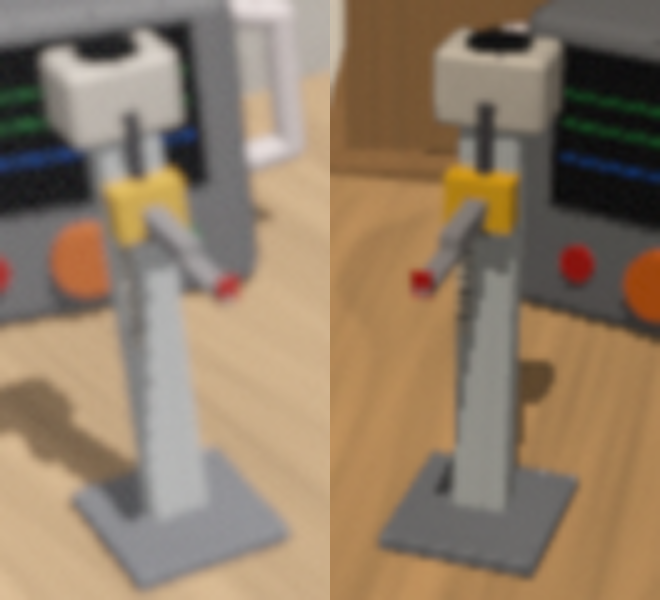

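View pics/c3.png

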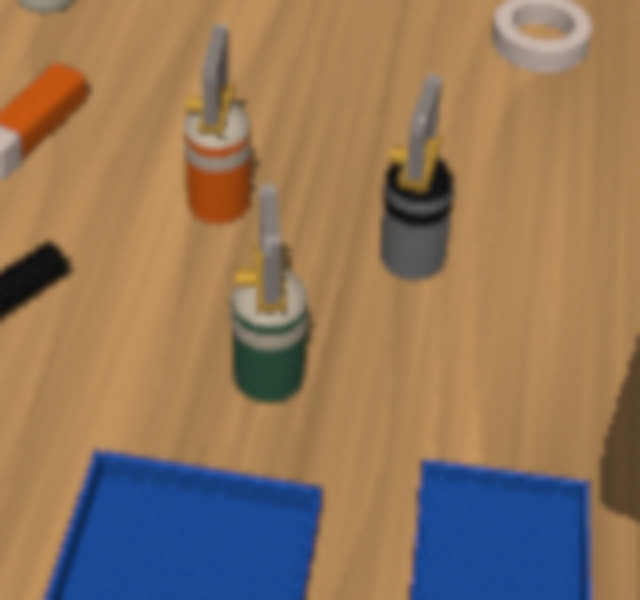

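c1 shows three blue trays. The one at scene (392,300) is clearly the largest and the other two, (416,258) and (466,297), are smaller; I'll check sizes numerically. The cylinder with the orange body and white band is at c1 (81,200). Its bail top runs from (58,80) to (103,102). In c2 the red lip is at (229,287) in the scene half and (422,281) in the side half.

```bash
cat >> h.py <<'E'
def L(n): return np.load('pics/'+n+'0.npy',allow_pickle=True).item()
def tri(obs):
    A=np.zeros((3,3));b=np.zeros(3)
    for c,u,v in obs:
        d=ray(c,u,v);d/=np.linalg.norm(d);M=np.eye(3)-np.outer(d,d);A+=M;b+=M@c['o']
    return np.linalg.solve(A,b)
E
python3 - <<'E'
from h import *
np.set_printoptions(precision=4,suppress=True)
a,b=L('scene'),L('side')
s1=lambda p:(280+p[0]/3.6,185+p[1]/3.6)
s2=lambda p:(200+p[0]/5,85+p[1]/5)
d2=lambda p:(305+(p[0]-330)/5,70+p[1]/5)
d3=lambda p:(255+p[0]/4,195+p[1]/4)
for nm,P in dict(big=[(272,402),(396,310),(541,412),(416,520)],sm1=[(403,258),(480,197),(576,262),(503,320)],sm2=[(576,400),(642,327),(764,395),(700,472)]).items():
    W=np.array([atz(a,*s1(p),.026) for p in P]); e=np.diff(np.vstack([W,W[:1]]),axis=0)
    print(nm,W.mean(0),np.linalg.norm(e,axis=1),np.degrees(np.arctan2(e[:,1],e[:,0])))
print('side tray',[atz(b,*d3(p),.026)[:2] for p in [(98,453),(322,487)]])
print('bail scene',[atz(a,*s1(p),.146)[:2] for p in [(58,82),(103,104)]])
print('bail side',[atz(b,*d3(p),.146)[:2] for p in [(219,28),(212,62)]])
print('bailtop mid tri',tri([(a,*s1((80,92))),(b,*d3((216,45)))]))
print('bottom front scene',atz(a,*s1((81,243)),0),'side',atz(b,*d3((219,221)),0))
print('lip',tri([(a,*s2((229,287))),(b,*d2((422,281)))]))
for f,c,P in((s2,a,[(75,500),(145,575),(290,530),(215,452)]),(d2,b,[(380,540),(530,565),(578,482),(435,455)])):
    W=np.array([atz(c,*f(p),.014) for p in P]); e=np.diff(np.vstack([W,W[:1]]),axis=0)
    print('base',W.mean(0),np.linalg.norm(e,axis=1),np.degrees(np.arctan2(e[:,1],e[:,0])))
print('slot', tri([(a,*s2((130,115))),(b,*d2((485,105)))]))
# grey, green
for nm,p,q in (('grey',(228,183),(413,277)),('green',(265,305),(268,399))): print(nm,atz(a,*s1(p),0),atz(b,*d3(q),0))
E
```

```text
big [0.534  0.3849 0.026 ] [0.1375 0.1331 0.139  0.133 ] [-178.8803   92.4811    1.0927  -88.1521]
sm1 [0.3664 0.3276 0.026 ] [0.1051 0.0983 0.0951 0.094 ] [-176.4309   89.2749    1.1555  -84.7305]
sm2 [0.3782 0.5012 0.026 ] [0.0981 0.0959 0.096  0.0939] [-173.821    97.1156    4.9653  -81.5349]
side tray [array([0.5948, 0.3159]), array([0.4592, 0.3109])]
bail scene [array([0.5853, 0.0457]), array([0.5753, 0.0902])]
bail side [array([0.582 , 0.0446]), array([0.5781, 0.0821])]
bailtop mid tri [0.5794 0.0659 0.1466]
bottom front scene [ 0.5942  0.083  -0.    ] side [0.5748 0.0854 0.    ]
lip [ 0.5925 -0.191   0.2611]
base [ 0.5803 -0.3207  0.014 ] [0.1128 0.1099 0.1216 0.1139] [ 86.4008 169.4672 -95.8168  -5.8939]
base [ 0.5725 -0.3227  0.014 ] [0.1128 0.1198 0.1161 0.1265] [175.4609 -98.969   -7.9897  82.6523]
slot [ 0.5777 -0.3195  0.3251]
grey [ 0.4474  0.1075 -0.    ] [0.4294 0.1102 0.    ]
green [0.5242 0.2322 0.    ] [0.5072 0.2349 0.    ]
```

The large tray measures about 138 mm and is centred at (0.534, 0.385), so it is the one meant. The other two are about 96 mm. The cylinder is at about (0.580, 0.065), with its bail y at about 100°. The lip is at about (0.5925, -0.191) and the arm points along about 83°. Now I'll move above the cylinder.

>>> {"method": "jog_arm", "body": {
  "series": [
    [3.1, -4.4, 0.3, 0, 0, 2.5, 1],
    [3.1, -4.4, 0.3, 0, 0, 2.5, 1],
    [3.1, -4.4, 0.3, 0, 0, 2.5, 1],
    [3.1, -4.4, 0.3, 0, 0, 2.5, 1],
    [3.1, -4.4, 0.3, 0, 0, 2.5, 1],
    [3.1, -4.4, 0.3, 0, 0, 2.5, 1],
    [3.1, -4.4, 0.3, 0, 0, 2.5, 1],
    [3.1, -4.4, 0.3, 0, 0, 2.5, 1],
    [3.1, -4.4, 0.3, 0, 0, 2.5, 1],
    [3.1, -4.4, 0.3, 0, 0, 2.5, 1],
    [3.1, -4.4, 0.3, 0, 0, 2.5, 1],
    [3.1, -4.4, 0.3, 0, 0, 2.5, 1]
  ]
}}

```text
t: 1.6
tcp_pos: [0.5815, 0.0596, 0.2859]
tool_rot: [0.289, -3.128, -0.0]
ft_force: [-0.2, 0.5, -0.1]
width: 0.0852
grip_force: 0.0
```

>>> {"method": "jog_arm", "body": {
  "series": [
    [0, 0, 0, 0, 0, 0, 1],
    [0, 0, 0, 0, 0, 0, 1]
  ]
}}

```text
t: 1.85
tcp_pos: [0.5806, 0.0615, 0.2855]
tool_rot: [0.286, -3.127, -0.0]
ft_force: [-1.2, 0.3, 0.3]
width: 0.0854
grip_force: 0.0
```

```bash
python3 - <<'E'
from h import *
s=observe(); c=cam('wrist'); np.save('pics/wrist0.npy',c,allow_pickle=True)
print(s['tcp_pos'],R.from_rotvec(s['tool_rot']).as_matrix().round(3),s['joint_pos'].round(2),c['o'],s['ft_force'])
for p in [(.58,.065,.148),(.58,.065,.098),(.589,-.219,.26)]: print(proj(c,p))
save(c,'w0.png')
E
```

```text
[0.58059586 0.06151166 0.28552849] [[-0.983 -0.182 -0.001]
 [-0.182  0.983  0.   ]
 [ 0.001  0.    -1.   ]] [-0.5   0.23  0.38  1.54 -0.08  1.39  1.64] [0.50477136 0.0479777  0.40948791] [-1.18427606  0.34778921  0.29715266]
(np.float64(321.1886568603708), np.float64(193.42144423082667))
(np.float64(320.6688914284102), np.float64(179.64699973025702))
(np.float64(-249.19523230100702), np.float64(174.20468863953425))
```

View pics/w0.png

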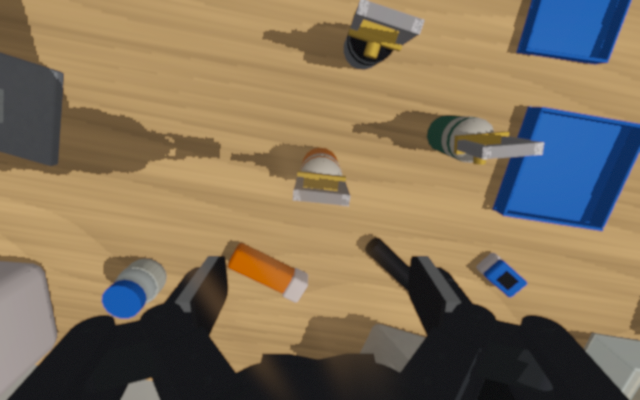

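Wrist view: the orange bail crossbar runs from about (296,198) to (349,200). I'll enlarge it.

```bash
python3 - <<'E'
from h import *
c=np.load('pics/wrist0.npy',allow_pickle=True).item()
save(c,'w0c.png',(280,140,370,215),8)
E
```

```text
(no output)
```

View pics/w0c.png

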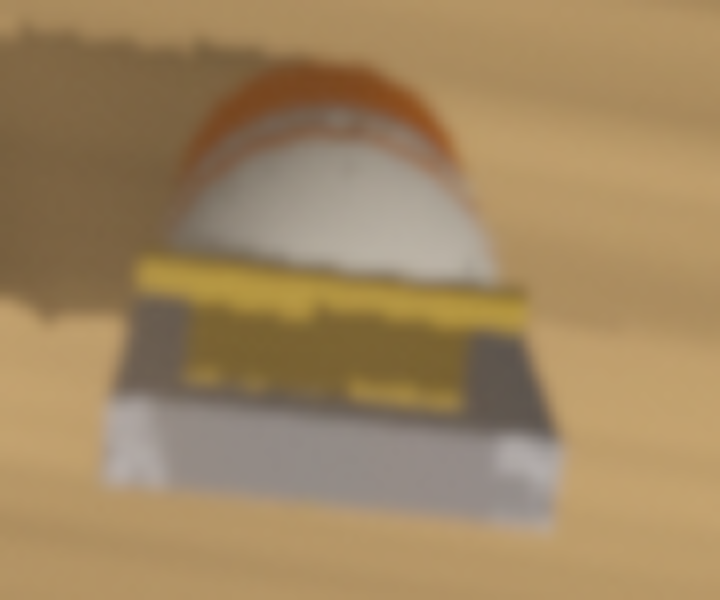

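```bash
python3 - <<'E'
from h import *
c=np.load('pics/wrist0.npy',allow_pickle=True).item()
W=np.array([atz(c,280+u/8,140+v/8,.148)[:2] for u,v in [(110,397),(563,440),(548,530),(103,485)]])
e=np.diff(np.vstack([W,W[:1]]),axis=0)
print(W.mean(0),np.linalg.norm(e,axis=1),np.degrees(np.arctan2(e[:,1],e[:,0])))
s=observe();print(s['tcp_pos'],np.degrees(np.arctan2(*R.from_rotvec(s['tool_rot']).as_matrix()[1::-1,1])))
E
```

```text
[0.5839964 0.0659854] [0.04967102 0.01047852 0.04937706 0.0101006 ] [  94.84205727    3.17972792  -85.59135867 -175.20674029]
[0.58041561 0.06222848 0.28563441] 100.54274646629122
```

>>> {"method": "jog_arm", "body": {
  "series": [
    [0.25, 0.4, -1.0, 0, 0, -3, 1],
    [0, 0, -2.5, 0, 0, -3, 1],
    [0, 0, -3, 0, 0, 0, 1],
    [0, 0, -3, 0, 0, 0, 1],
    [0, 0, -2.5, 0, 0, 0, 1],
    [0, 0, -2, 0, 0, 0, 1],
    [0, 0, -1.5, 0, 0, 0, 1],
    [0, 0, -0.8, 0, 0, 0, 1],
    [0, 0, 0, 0, 0, 0, 1],
    [0, 0, 0, 0, 0, 0, 1]
  ]
}}

```text
t: 3.15
tcp_pos: [0.5838, 0.0652, 0.1238]
tool_rot: [-0.123, 3.138, 0.001]
ft_force: [-0.2, -0.5, -0.2]
width: 0.0852
grip_force: 0.0
```

>>> {"method": "jog_arm", "body": {
  "series": [
    [0, 0, 0, 0, 0, 0, 0.7],
    [0, 0, 0, 0, 0, 0, 0.5],
    [0, 0, 0, 0, 0, 0, 0.5],
    [0, 0, 0, 0, 0, 0, 0.5],
    [0, 0, 0, 0, 0, 0, 0.5],
    [0, 0, 0, 0, 0, 0, 0.5]
  ],
  "newtons": 40
}}

```text
t: 3.9
tcp_pos: [0.5838, 0.0651, 0.1235]
tool_rot: [-0.122, 3.138, 0.0]
ft_force: [1.1, 0.1, 5.6]
width: 0.0495
grip_force: 42.1
```

>>> {"method": "jog_arm", "body": {
  "series": [
    [0, 0, 0.2, 0, 0, 0, 0.5],
    [0, 0, 0.5, 0, 0, 0, 0.5],
    [0, 0, 1.2, 0, 0, 0, 0.5],
    [0, 0, 2, 0, 0, 0, 0.5],
    [0, 0, 2.5, 0, 0, 0, 0.5],
    [0, 0, 2.5, 0, 0, 0, 0.5],
    [0, 0, 2.5, 0, 0, 0, 0.5],
    [0, 0, 1.7, 0, 0, 0, 0.5],
    [0, 0, 1, 0, 0, 0, 0.5],
    [0, 0, 0.3, 0, 0, 0, 0.5],
    [0, 0, 0, 0, 0, 0, 0.5]
  ],
  "newtons": 60
}}

```text
t: 5.28
tcp_pos: [0.5832, 0.0651, 0.2665]
tool_rot: [0.123, -3.138, 0.0]
ft_force: [-0.7, -0.1, -2.6]
width: 0.0491
grip_force: 62.2
```

>>> {"method": "jog_arm", "body": {
  "series": [
    [0, -0.5, 0, 0, 0, -4, 0.5],
    [0.1, -1.2, 0, 0, 0, -8, 0.5],
    [0.2, -2, 0, 0, 0, -10, 0.5],
    [0.2, -2.5, 0, 0, 0, -10, 0.5],
    [0.2, -2.5, 0, 0, 0, -10, 0.5],
    [0.2, -2.5, 0, 0, 0, -10, 0.5],
    [0.2, -2.2, 0, 0, 0, -10, 0.5],
    [0.2, -2, 0, 0, 0, -10, 0.5],
    [0.2, -1.5, 0, 0, 0, -10, 0.5],
    [0.1, -1, 0, 0, 0, -10, 0.5],
    [0.1, -0.5, 0, 0, 0, -7, 0.5],
    [0, 0, 0, 0, 0, -2.5, 0.5]
  ]
}}

```text
t: 6.78
tcp_pos: [0.6, -0.1194, 0.2661]
tool_rot: [-2.357, -2.077, 0.002]
ft_force: [0.3, 0.3, -2.7]
width: 0.049
grip_force: 62.2
```

>>> {"method": "jog_arm", "body": {
  "series": [
    [0, 0, 0, 0, 0, 0, 0.5],
    [0, 0, 0, 0, 0, 0, 0.5],
    [0, 0, 0, 0, 0, 0, 0.5]
  ]
}}

```text
t: 7.15
tcp_pos: [0.6003, -0.1188, 0.2669]
tool_rot: [-2.353, -2.082, 0.0]
ft_force: [0.7, -0.1, -1.6]
width: 0.0496
grip_force: 62.2
```

```bash
python3 - <<'E'
from h import *
print(np.mean([observe()['ft_force'] for _ in range(5)],0))
s=observe(); c=cam('wrist'); np.save('pics/wrist1.npy',c,allow_pickle=True)
print(s['tcp_pos'],np.degrees(np.arctan2(*R.from_rotvec(s['tool_rot']).as_matrix()[1::-1,1])),s['joint_pos'].round(2),c['o'])
for p in [(.589,-.219,.26),(.5925,-.191,.27),(.575,-.333,.36)]: print(proj(c,p))
save(c,'w1.png',None,1.25)
a=cam('scene');b=cam('side')
np.save('pics/scene1.npy',a,allow_pickle=True);np.save('pics/side1.npy',b,allow_pickle=True)
E
```

```text
[ 0.69032786 -0.081311   -1.6101524 ]
[ 0.60033777 -0.11880431  0.26689307] -6.9842185327940145 [-0.44  0.35  0.72  1.51 -0.23  1.38  0.18] [ 0.60951894 -0.0418668   0.39078204]
(np.float64(319.57823101227376), np.float64(427.43368864701847))
(np.float64(319.94739825176356), np.float64(406.64936294333836))
(np.float64(320.453789200706), np.float64(915.1209981314177))
```

View pics/w1.png

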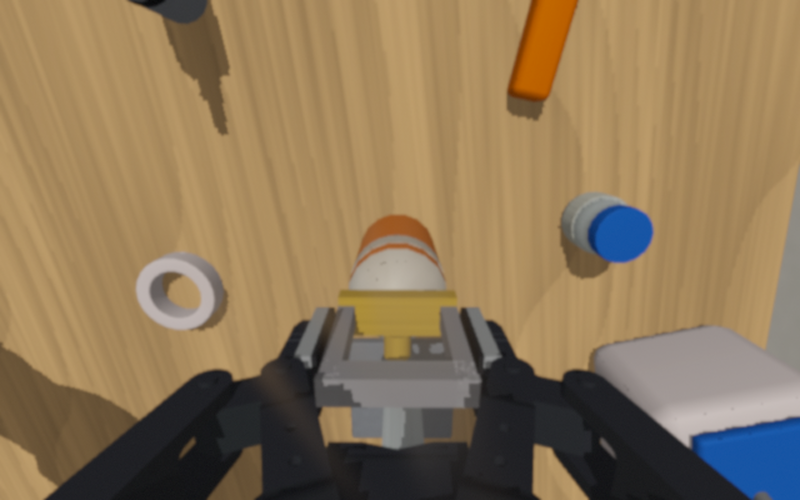

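Wrist view: the bail is held centrally between the fingers. The scale's base and pillar lie behind it at about (400,420), on the image centreline, so the lateral alignment is good. I'll refine the lip position by its colour.

```bash
python3 - <<'E'
from h import *
def red(c,x0,y0,x1,y1):
    im=c['img'][y0:y1,x0:x1].astype(float); w=np.clip(im[...,0]-1.6*np.maximum(im[...,1],im[...,2])-10,0,None)
    v,u=np.mgrid[y0:y1,x0:x1]; return (w*u).sum()/w.sum(),(w*v).sum()/w.sum(),(w>20).sum()
for k in '01':
    a=np.load(f'pics/scene{k}.npy',allow_pickle=True).item();b=np.load(f'pics/side{k}.npy',allow_pickle=True).item()
    p,q=red(a,238,135,254,148),red(b,316,120,332,132); t=tri([(a,*p[:2]),(b,*q[:2])]); print(p,q,t,proj(a,t),proj(b,t))
    d=np.array([.1219,.9925,0]); lip=np.array([.5925,-.191,.265])
    # does a straight pick of yellow carriage agree?
    def yel(c,x0,y0,x1,y1):
        im=c['img'][y0:y1,x0:x1].astype(float); w=np.clip(np.minimum(im[...,0],im[...,1])-1.5*im[...,2],0,None); v,u=np.mgrid[y0:y1,x0:x1]; return (w*u).sum()/w.sum(),(w*v).sum()/w.sum()
    if k=='0': print('carriage',tri([(a,*yel(a,218,118,240,136)),(b,*yel(b,326,102,342,118))]))
s=observe();print(s['t'],s['tcp_pos'])
E
```

```text
(np.float64(245.20880300590446), np.float64(141.85775630703165), np.int64(8)) (np.float64(322.7242068448664), np.float64(125.5590806894829), np.int64(13)) [ 0.59453431 -0.19062073  0.26352932] (np.float64(245.19000538191744), np.float64(141.76929815695632)) (np.float64(322.70272918597345), np.float64(125.64638125063463))
carriage [ 0.58007072 -0.31604896  0.2677499 ]
(np.float64(nan), np.float64(nan), np.int64(0)) (np.float64(322.2521551724138), np.float64(125.82327586206897), np.int64(2)) [nan nan nan] (np.float64(nan), np.float64(nan)) (np.float64(nan), np.float64(nan))
7.3 [ 0.60038292 -0.11890653  0.26701974]<stdin>:4: RuntimeWarning: invalid value encountered in scalar divide
```

>>> {"method": "jog_arm", "body": {
  "series": [
    [-0.05, -0.5, 0, 0, 0, 0, 0.5],
    [-0.1, -1, 0, 0, 0, 0, 0.5],
    [-0.12, -1.2, 0, 0, 0, 0, 0.5],
    [-0.12, -1.2, 0, 0, 0, 0, 0.5],
    [-0.13, -1.2, 0, 0, 0, 0, 0.5],
    [-0.13, -1.2, 0, 0, 0, 0, 0.5],
    [-0.12, -1.2, 0, 0, 0, 0, 0.5],
    [-0.11, -1.1, 0, 0, 0, 0, 0.5],
    [-0.1, -0.8, 0, 0, 0, 0, 0.5],
    [-0.06, -0.6, 0, 0, 0, 0, 0.5],
    [0, -0.1, 0, 0, 0, 0, 0.5],
    [0, 0, 0, 0, 0, 0, 0.5]
  ]
}}

```text
t: 8.8
tcp_pos: [0.5901, -0.2196, 0.267]
tool_rot: [-2.353, -2.082, -0.0]
ft_force: [-0.2, 0.7, -2.3]
width: 0.0488
grip_force: 62.2
```

```bash
python3 - <<'E'
from h import *
s=observe();print(s['t'],s['tcp_pos'],s['ft_force'])
a=cam('scene');b=cam('side');s=6
up=lambda c,x,y,w,h:cv2.resize(c['img'][y:y+h,x:x+w,::-1],None,fx=s,fy=s,interpolation=cv2.INTER_CUBIC)
P=[int(v) for v in proj(a,(.59,-.22,.25))];Q=[int(v) for v in proj(b,(.59,-.22,.25))];print(P,Q)
cv2.imwrite('pics/h1.png',np.hstack([up(a,P[0]-33,P[1]-45,66,95),up(b,Q[0]-33,Q[1]-45,66,95)]))
E
```

```text
8.8 [ 0.59013882 -0.21956957  0.26701791] [-0.1583602   0.66608757 -2.31109034]
[241, 141] [325, 125]
```

View pics/h1.png

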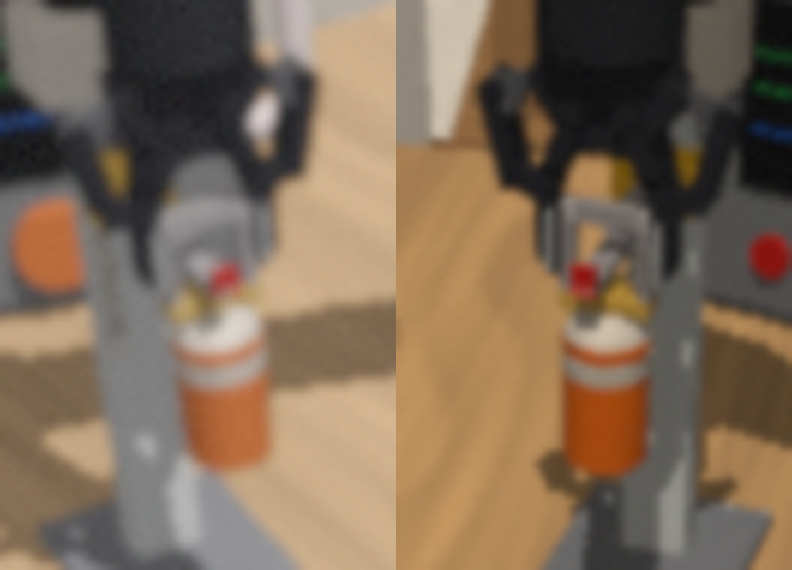

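Scene and side both show the hook passing through the bail window. The red lip, at (225,278) and (583,278), is in front of the bail and below the crossbar. Now I'll lower slowly.

>>> {"method": "jog_arm", "body": {
  "series": [
    [0, 0, -0.2, 0, 0, 0, 0.5],
    [0, 0, -0.4, 0, 0, 0, 0.5],
    [0, 0, -0.4, 0, 0, 0, 0.5],
    [0, 0, -0.3, 0, 0, 0, 0.5],
    [0, 0, -0.2, 0, 0, 0, 0.5],
    [0, 0, -0.2, 0, 0, 0, 0.5],
    [0, 0, -0.2, 0, 0, 0, 0.5],
    [0, 0, -0.2, 0, 0, 0, 0.5],
    [0, 0, -0.2, 0, 0, 0, 0.5],
    [0, 0, -0.2, 0, 0, 0, 0.5],
    [0, 0, -0.2, 0, 0, 0, 0.5],
    [0, 0, -0.2, 0, 0, 0, 0.5]
  ]
}}

```text
t: 10.4
tcp_pos: [0.59, -0.22, 0.238]
tool_rot: [2.353, 2.081, 0.0]
ft_force: [-0.0, -0.2, -0.8]
width: 0.0487
grip_force: 62.2
```

>>> {"method": "jog_arm", "body": {
  "series": [
    [0, 0, -0.2, 0, 0, 0, 0.5],
    [0, 0, -0.2, 0, 0, 0, 0.5],
    [0, 0, -0.2, 0, 0, 0, 0.5],
    [0, 0, -0.1, 0, 0, 0, 0.5],
    [0, 0, 0, 0, 0, 0, 0.5],
    [0, 0, 0, 0, 0, 0, 0.5]
  ]
}}

```text
t: 11.15
tcp_pos: [0.59, -0.2199, 0.2311]
tool_rot: [2.353, 2.081, 0.0]
ft_force: [-0.7, -0.6, -0.7]
width: 0.0491
grip_force: 62.2
```

```bash
cat > m.py <<'E'
from h import *
F=[]
for i in range(8): b=read_camera('side');s=observe();F.append(s['ft_force'])
print(s['t'],s['tcp_pos'].round(4),np.mean(F,0),np.std(F,0),s['width'],s['grip_force'])
im=b['img'][110:170,300:350].astype(float); w=np.clip(im[...,0]-1.8*np.maximum(im[...,1],im[...,2])-20,0,None); v,u=np.mgrid[110:170,300:350]
print('red side',(w*u).sum()/w.sum(),(w*v).sum()/w.sum(),(w>20).sum())
E
python3 m.py
```

```text
11.55 [ 0.59   -0.2199  0.2311] [-0.03579038 -0.09142383 -0.52882499] [0.50247978 0.54935559 0.33538015] 0.048920963824387036 62.199625968933105
red side 324.84991553303104 149.41904507868765 13
```

>>> {"method": "jog_arm", "body": {
  "series": [
    [0, 0, -0.2, 0, 0, 0, 0.5],
    [0, 0, -0.2, 0, 0, 0, 0.5],
    [0, 0, -0.1, 0, 0, 0, 0.5],
    [0, 0, 0, 0, 0, 0, 0.5]
  ]
}}

```text
t: 12.05
tcp_pos: [0.59, -0.2199, 0.226]
tool_rot: [2.353, 2.081, 0.0]
ft_force: [0.3, -0.1, -0.1]
width: 0.049
grip_force: 62.2
```

```bash
python3 m.py
```

```text
12.45 [ 0.59   -0.2199  0.2261] [ 0.38054605 -0.19572469 -0.03660551] [0.57143244 0.51545576 0.34059774] 0.049157447780988885 62.21766471862793
red side 324.86081044816177 150.85097056981846 13
```

>>> {"method": "jog_arm", "body": {
  "series": [
    [0, 0, 0, 0, 0, 0, 0.5],
    [0, 0, 0, 0, 0, 0, 0.56],
    [0, 0, 0, 0, 0, 0, 0.58],
    [0, 0, 0, 0, 0, 0, 0.6],
    [0, 0, 0, 0, 0, 0, 0.63],
    [0, 0, 0, 0, 0, 0, 0.7],
    [0, 0, 0, 0, 0, 0, 0.85],
    [0, 0, 0, 0, 0, 0, 1],
    [0, 0, 0, 0, 0, 0, 1]
  ],
  "newtons": 20
}}

```text
t: 13.58
tcp_pos: [0.59, -0.2199, 0.226]
tool_rot: [2.353, 2.081, 0.0]
ft_force: [-0.2, 0.2, -0.6]
width: 0.0857
grip_force: 0.0
```

```bash
cat > n.py <<'E'
from h import *
for i in range(6):
    b=read_camera('side');s=observe()
    im=b['img'][130:160,310:345].astype(float); m=(im[...,0]>150)&(im[...,1]<0.35*im[...,0]);v,u=np.mgrid[130:160,310:345]
    # orange body bottom/right extents as a motion gauge
    o=b['img'][120:220,300:350].astype(float);k=(o[...,0]>110)&(o[...,1]<.55*o[...,0])&(o[...,2]<.3*o[...,0]);vv,uu=np.nonzero(k)
    print(round(s['t'],2),'orange',uu.mean()+300,vv.mean()+120,k.sum())
print(s['ft_force'],s['width'],s['grip_force'],s['tcp_pos']); save(dict(img=b['img']),'tmp.png')
E
python3 n.py
```

```text
13.62 orange 325.75280898876406 159.43820224719101 178
13.68 orange 325.83522727272725 159.86363636363637 176
13.72 orange 325.75280898876406 159.43820224719101 178
13.78 orange 325.7022471910112 159.25842696629212 178
13.82 orange 325.83522727272725 159.86363636363637 176
13.88 orange 325.83522727272725 159.86363636363637 176
[-0.78191047 -0.38237663 -0.84727945] 0.08553028502611922 0.0 [ 0.58998789 -0.21994458  0.22604881]
```

The cylinder hangs free and is almost still. I'll hold until the scale has settled.

>>> {"method": "jog_arm", "body": {
  "series": [
    [0, 0, 0, 0, 0, 0, 1],
    [0, 0, 0, 0, 0, 0, 1],
    [0, 0, 0, 0, 0, 0, 1],
    [0, 0, 0, 0, 0, 0, 1],
    [0, 0, 0, 0, 0, 0, 1],
    [0, 0, 0, 0, 0, 0, 1],
    [0, 0, 0, 0, 0, 0, 1],
    [0, 0, 0, 0, 0, 0, 1],
    [0, 0, 0, 0, 0, 0, 1],
    [0, 0, 0, 0, 0, 0, 1],
    [0, 0, 0, 0, 0, 0, 1],
    [0, 0, 0, 0, 0, 0, 1]
  ]
}}

```text
t: 15.38
tcp_pos: [0.59, -0.2199, 0.2261]
tool_rot: [2.353, 2.081, 0.0]
ft_force: [0.3, -0.4, 0.2]
width: 0.0852
grip_force: 0.0
```

>>> {"method": "jog_arm", "body": {
  "series": [
    [0, 0, 0, 0, 0, 0, 1],
    [0, 0, 0, 0, 0, 0, 1],
    [0, 0, 0, 0, 0, 0, 1],
    [0, 0, 0, 0, 0, 0, 1],
    [0, 0, 0, 0, 0, 0, 1],
    [0, 0, 0, 0, 0, 0, 1],
    [0, 0, 0, 0, 0, 0, 1],
    [0, 0, 0, 0, 0, 0, 1],
    [0, 0, 0, 0, 0, 0, 1],
    [0, 0, 0, 0, 0, 0, 1],
    [0, 0, 0, 0, 0, 0, 1],
    [0, 0, 0, 0, 0, 0, 1]
  ]
}}

```text
t: 16.88
tcp_pos: [0.59, -0.2199, 0.226]
tool_rot: [2.353, 2.081, 0.0]
ft_force: [-0.4, -0.1, 0.6]
width: 0.0855
grip_force: 0.0
```

```bash
python3 n.py
```

```text
16.93 orange 325.7977528089888 159.56179775280899 178
16.98 orange 325.84090909090907 159.8806818181818 176
17.02 orange 325.7877094972067 159.41340782122904 179
17.07 orange 325.80898876404495 159.56179775280899 178
17.12 orange 325.7877094972067 159.41340782122904 179
17.18 orange 325.774011299435 159.58757062146893 177
[ 0.50512709 -0.58616269 -0.09974667] 0.08564885062964264 0.0 [ 0.58997691 -0.21992372  0.22603064]
```

View pics/tmp.png

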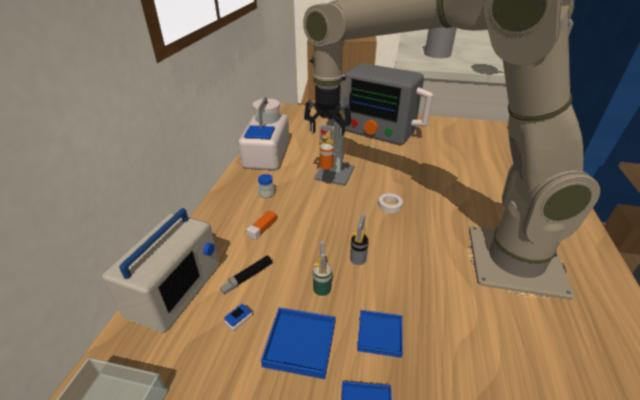

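Side view: the cylinder hangs at (327,157) with the fingers open and no motion. Next I regrip gently.

>>> {"method": "jog_arm", "body": {
  "series": [
    [0, 0, 0, 0, 0, 0, 0.85],
    [0, 0, 0, 0, 0, 0, 0.72],
    [0, 0, 0, 0, 0, 0, 0.65],
    [0, 0, 0, 0, 0, 0, 0.62],
    [0, 0, 0, 0, 0, 0, 0.6],
    [0, 0, 0, 0, 0, 0, 0.58],
    [0, 0, 0, 0, 0, 0, 0.56],
    [0, 0, 0, 0, 0, 0, 0.54],
    [0, 0, 0, 0, 0, 0, 0.5],
    [0, 0, 0, 0, 0, 0, 0.5],
    [0, 0, 0, 0, 0, 0, 0.5]
  ],
  "newtons": 20
}}

```text
t: 18.55
tcp_pos: [0.59, -0.2199, 0.2261]
tool_rot: [2.353, 2.081, 0.0]
ft_force: [0.5, -0.4, 0.4]
width: 0.0494
grip_force: 22.6
```

>>> {"method": "jog_arm", "body": {
  "series": [
    [0, 0, 0, 0, 0, 0, 0.5],
    [0, 0, 0, 0, 0, 0, 0.5],
    [0, 0, 0, 0, 0, 0, 0.5]
  ],
  "newtons": 45
}}

```text
t: 18.92
tcp_pos: [0.59, -0.2199, 0.226]
tool_rot: [2.353, 2.081, 0.0]
ft_force: [0.8, -0.2, 0.4]
width: 0.0489
grip_force: 49.8
```

```bash
python3 n.py
```

```text
18.98 orange 325.8813559322034 159.54237288135593 177
19.02 orange 325.96590909090907 159.98863636363637 176
19.07 orange 325.89142857142855 159.61714285714285 175
19.12 orange 325.8757062146893 159.63841807909606 177
19.18 orange 325.86516853932585 159.4943820224719 178
19.23 orange 325.8757062146893 159.54237288135593 177
[-0.22253345 -0.21952616  1.30386071] 0.04961201664394709 49.78766441345215 [ 0.589985   -0.21993287  0.22603032]
```

>>> {"method": "jog_arm", "body": {
  "series": [
    [0, 0, 0.1, 0, 0, 0, 0.5],
    [0, 0, 0.2, 0, 0, 0, 0.5],
    [0, 0, 0.2, 0, 0, 0, 0.5],
    [0, 0, 0.2, 0, 0, 0, 0.5],
    [0, 0, 0.2, 0, 0, 0, 0.5],
    [0, 0, 0.2, 0, 0, 0, 0.5],
    [0, 0, 0.2, 0, 0, 0, 0.5],
    [0, 0, 0.2, 0, 0, 0, 0.5],
    [0, 0, 0.2, 0, 0, 0, 0.5],
    [0, 0, 0.2, 0, 0, 0, 0.5],
    [0, 0, 0.2, 0, 0, 0, 0.5],
    [0, 0, 0.2, 0, 0, 0, 0.5]
  ]
}}

```text
t: 20.72
tcp_pos: [0.5899, -0.2199, 0.2491]
tool_rot: [-2.353, -2.081, 0.0]
ft_force: [-0.3, 0.2, -1.7]
width: 0.0493
grip_force: 49.8
```

>>> {"method": "jog_arm", "body": {
  "series": [
    [0, 0, 0.2, 0, 0, 0, 0.5],
    [0, 0, 0.3, 0, 0, 0, 0.5],
    [0, 0, 0.4, 0, 0, 0, 0.5],
    [0, 0, 0.4, 0, 0, 0, 0.5],
    [0, 0, 0.3, 0, 0, 0, 0.5],
    [0, 0, 0.2, 0, 0, 0, 0.5],
    [0, 0, 0, 0, 0, 0, 0.5],
    [0, 0, 0, 0, 0, 0, 0.5]
  ]
}}

```text
t: 21.72
tcp_pos: [0.5899, -0.2199, 0.2669]
tool_rot: [-2.353, -2.081, 0.0]
ft_force: [-0.0, 0.2, -1.1]
width: 0.0491
grip_force: 49.8
```

```bash
python3 - <<'E'
from h import *
s=observe();b=cam('side');p=proj(b,(.594,-.191,.265));print(s['tcp_pos'],s['ft_force'],p)
im=b['img'][110:160,312:338].astype(int);v,u=np.nonzero((im[...,0]>120)&(im[...,1]<.3*im[...,0])&(im[...,2]<.35*im[...,0]));print(np.c_[u+312,v+110].tolist()[:40])
E
```

```text
[ 0.58994758 -0.21988731  0.26689599] [-0.00157348  0.18806303 -1.09043577] (np.float64(322.9004703356695), np.float64(125.17023543371637))
[[322, 125], [323, 125], [324, 125], [322, 126], [323, 126], [324, 126], [322, 127], [323, 127]]
```

>>> {"method": "jog_arm", "body": {
  "series": [
    [0.06, 0.5, 0, 0, 0, 0, 0.5],
    [0.12, 1, 0, 0, 0, 0, 0.5],
    [0.14, 1.2, 0, 0, 0, 0, 0.5],
    [0.14, 1.2, 0, 0, 0, 0, 0.5],
    [0.15, 1.2, 0, 0, 0, 0, 0.5],
    [0.15, 1.2, 0, 0, 0, 0, 0.5],
    [0.16, 1.5, 0, 0, 0, 0, 0.5],
    [0.2, 2, 0.5, 0, 0, 0, 0.5],
    [0.2, 2, 1.5, 0, 0, 0, 0.5],
    [0, 2, 2, 0, 0, 0, 0.5],
    [0, 2, 1.5, 0, 0, 0, 0.5],
    [0, 2.5, 0.5, 0, 0, 0, 0.5]
  ]
}}

```text
t: 23.28
tcp_pos: [0.6034, -0.0361, 0.3282]
tool_rot: [2.353, 2.08, 0.002]
ft_force: [0.3, -0.2, -2.3]
width: 0.0491
grip_force: 49.7
```

>>> {"method": "jog_arm", "body": {
  "series": [
    [0, 3, 0, 0, 0, 0, 0.5],
    [0, 4, 0, 0, 0, 0, 0.5],
    [0, 4.5, 0, 0, 0, 0, 0.5],
    [0, 4.5, 0, 0, 0, 0, 0.5],
    [0, 4.5, 0, 0, 0, 0, 0.5],
    [-0.8, 4.5, 0, 0, 0, 0, 0.5],
    [-1.2, 4.5, 0, 0, 0, 0, 0.5],
    [-1.5, 4, 0, 0, 0, 0, 0.5],
    [-1.5, 3.5, 0, 0, 0, 0, 0.5],
    [-1.2, 2.5, 0, 0, 0, 0, 0.5],
    [-0.6, 1.5, 0, 0, 0, 0, 0.5],
    [-0.3, 0.6, 0, 0, 0, 0, 0.5]
  ]
}}

```text
t: 24.78
tcp_pos: [0.5318, 0.3797, 0.3269]
tool_rot: [2.353, 2.082, -0.0]
ft_force: [-0.2, -0.0, -2.3]
width: 0.049
grip_force: 49.7
```

>>> {"method": "jog_arm", "body": {
  "series": [
    [0, 0, 0, 0, 0, 0, 0.5],
    [0, 0, 0, 0, 0, 0, 0.5]
  ]
}}

```text
t: 25.02
tcp_pos: [0.533, 0.3777, 0.3272]
tool_rot: [2.355, 2.078, 0.0]
ft_force: [0.6, -0.8, -1.7]
width: 0.0494
grip_force: 49.7
```

```bash
python3 - <<'E'
from h import *
s=observe();c=cam('wrist');print(s['t'],s['tcp_pos'],s['tool_rot'])
im=cv2.cvtColor(c['img'],cv2.COLOR_RGB2HSV);m=cv2.inRange(im,(100,150,80),(125,255,255))
n,l,st,ce=cv2.connectedComponentsWithStats(m)
for i in range(1,n):
    if st[i,4]>1500:
        print(st[i],ce[i]); P=np.argwhere(l==i)[:,::-1].astype(np.float32); r=cv2.boxPoints(cv2.minAreaRect(P)); print(np.array([atz(c,*p,.026)[:2] for p in r]).round(3).tolist())
# side & scene cams
for nm in('scene','side'):
    c=L(nm);im=cv2.cvtColor(c['img'],cv2.COLOR_RGB2HSV);m=cv2.inRange(im,(100,150,80),(125,255,255));n,l,st,ce=cv2.connectedComponentsWithStats(m)
    for i in range(1,n):
        if st[i,4]>800: print(nm,st[i],atz(c,*ce[i],.015)[:2])
E
```

```text
25.025 [0.53295175 0.37774391 0.32719478] [2.35498640e+00 2.07843801e+00 2.43772183e-04]
[ 132   36   99   95 6059] [182.20580954  83.33140782]
[[0.319, 0.535], [0.416, 0.55], [0.427, 0.454], [0.324, 0.436]]
[ 258   99  112  112 7026] [319.33959579 148.31596926]
[[0.462, 0.449], [0.597, 0.45], [0.605, 0.314], [0.456, 0.311]]
[ 163  175   80   72 4164] [204.25768492 210.19380403]
[[0.311, 0.368], [0.41, 0.375], [0.409, 0.277], [0.303, 0.267]]
scene [ 257    0   51   81 1134] [-0.86962417 -1.9504466 ]
scene [ 345   39   69   60 1992] [-0.7106372  -0.78692117]
scene [ 457  100   51   42 1426] [-0.60140498 -0.05138419]
scene [ 357  272   72   61 2363] [0.5344149  0.38532548]
scene [ 442  278   48   40 1069] [0.37373877 0.49980709]
side [ 262  309   73   69 3735] [0.52768863 0.38738326]
side [ 358  311   44   46 1714] [0.35248869 0.32535733]
```

>>> {"method": "jog_arm", "body": {
  "series": [
    [0, 0.3, -0.8, 0, 0, 0, 0.5],
    [0, 0.2, -2, 0, 0, 0, 0.5],
    [0, 0, -2.5, 0, 0, 0, 0.5],
    [0, 0, -2.5, 0, 0, 0, 0.5],
    [0, 0, -2.5, 0, 0, 0, 0.5],
    [0, 0, -2.3, 0, 0, 0, 0.5],
    [0, 0, -2, 0, 0, 0, 0.5],
    [0, 0, -1.6, 0, 0, 0, 0.5],
    [0, 0, -1.2, 0, 0, 0, 0.5],
    [0, 0, -0.8, 0, 0, 0, 0.5],
    [0, 0, -0.5, 0, 0, 0, 0.5],
    [0, 0, -0.2, 0, 0, 0, 0.5]
  ]
}}

```text
t: 26.58
tcp_pos: [0.5323, 0.3842, 0.1381]
tool_rot: [2.353, 2.081, 0.001]
ft_force: [0.2, 0.7, -1.4]
width: 0.0493
grip_force: 49.8
```

>>> {"method": "jog_arm", "body": {
  "series": [
    [0, 0, -0.2, 0, 0, 0, 0.5],
    [0, 0, -0.2, 0, 0, 0, 0.5],
    [0, 0, -0.1, 0, 0, 0, 0.5],
    [0, 0, -0.1, 0, 0, 0, 0.5],
    [0, 0, -0.1, 0, 0, 0, 0.5],
    [0, 0, 0, 0, 0, 0, 0.5]
  ]
}}

```text
t: 27.32
tcp_pos: [0.5321, 0.3841, 0.131]
tool_rot: [2.353, 2.081, -0.0]
ft_force: [-0.1, -0.7, -2.4]
width: 0.0491
grip_force: 49.8
```

>>> {"method": "jog_arm", "body": {
  "series": [
    [0, 0, -0.1, 0, 0, 0, 0.5],
    [0, 0, -0.05, 0, 0, 0, 0.5],
    [0, 0, -0.05, 0, 0, 0, 0.5],
    [0, 0, 0, 0, 0, 0, 0.5]
  ]
}}

```text
t: 27.82
tcp_pos: [0.5322, 0.3841, 0.129]
tool_rot: [2.353, 2.081, 0.0]
ft_force: [0.4, -0.0, -2.2]
width: 0.0487
grip_force: 49.8
```

>>> {"method": "jog_arm", "body": {
  "series": [
    [0, 0, -0.05, 0, 0, 0, 0.5],
    [0, 0, 0, 0, 0, 0, 0.5]
  ]
}}

```text
t: 28.08
tcp_pos: [0.5323, 0.3841, 0.1288]
tool_rot: [-2.353, -2.081, -0.001]
ft_force: [-0.2, -0.7, -0.7]
width: 0.0495
grip_force: 50.0
```

```bash
python3 m.py
```

```text
28.475 [0.5322 0.3842 0.1287] [-0.80908695 -0.45353292  1.27619723] [0.36266996 0.39022678 0.68631311] 0.049298392331334324 49.98279690742493
red side 322.0 124.0 0
```

Contact: the force rose to +1.3 N at z = 0.1287. I'll release and retreat straight up.

>>> {"method": "jog_arm", "body": {
  "series": [
    [0, 0, 0, 0, 0, 0, 0.5],
    [0, 0, 0, 0, 0, 0, 0.56],
    [0, 0, 0, 0, 0, 0, 0.6],
    [0, 0, 0, 0, 0, 0, 0.65],
    [0, 0, 0, 0, 0, 0, 0.8],
    [0, 0, 0, 0, 0, 0, 1],
    [0, 0, 0, 0, 0, 0, 1],
    [0, 0, 0.5, 0, 0, 0, 1],
    [0, 0, 1.5, 0, 0, 0, 1],
    [0, 0, 2.5, 0, 0, 0, 1],
    [0, 0, 3, 0, 0, 0, 1],
    [0, 0, 3, 0, 0, 0, 1]
  ],
  "newtons": 20
}}

```text
t: 29.98
tcp_pos: [0.5324, 0.384, 0.2358]
tool_rot: [2.353, 2.081, 0.002]
ft_force: [0.1, 1.1, 0.2]
width: 0.0854
grip_force: 0.0
```

>>> {"method": "jog_arm", "body": {
  "series": [
    [0, 0, 3, 0, 0, 0, 1],
    [0, 0, 2, 0, 0, 0, 1],
    [0, 0, 1, 0, 0, 0, 1],
    [0, 0, 0, 0, 0, 0, 1],
    [0, 0, 0, 0, 0, 0, 1],
    [0, 0, 0, 0, 0, 0, 1],
    [0, 0, 0, 0, 0, 0, 1]
  ]
}}

```text
t: 30.85
tcp_pos: [0.532, 0.384, 0.293]
tool_rot: [2.353, 2.081, -0.001]
ft_force: [0.4, -0.1, -0.3]
width: 0.0851
grip_force: 0.0
```

```bash
python3 - <<'E'
from h import *
s=observe();print(s['t'],s['tcp_pos'],s['width'],s['ft_force'])
for nm in('scene','side'):
    c=cam(nm);x,y=map(int,proj(c,(.532,.384,.05)));im=cv2.cvtColor(c['img'],cv2.COLOR_RGB2HSV)
    m=cv2.inRange(im,(4,170,110),(14,255,255));m[:y-50]=0;m[y+50:]=0;m[:,:x-40]=0;m[:,x+40:]=0
    v,u=np.nonzero(m);print(nm,(x,y),len(u),u.min(),u.max(),v.min(),v.max(),'expect body',proj(c,(.532,.384,.01)),proj(c,(.532,.384,.07)))
E
```

```text
30.85 [0.53204964 0.38401361 0.29303536] 0.08513963987925194 [ 0.35018048 -0.05123303 -0.30630413]
scene (394, 291) 120 386 399 295 307 expect body (np.float64(392.17202794392676), np.float64(301.4595192609867)) (np.float64(395.0712795697113), np.float64(286.3620438913063))
side (297, 332) 226 289 308 333 351 expect body (np.float64(297.83334660571694), np.float64(342.30304223092924)) (np.float64(296.86546165628926), np.float64(326.6529339458384))
```

Both fixed cameras show the orange body upright where expected, in the middle of the tray, and the gripper is clear. I'm handing it in.

```bash
python3 -c "
from rig import *
print(job_done())"
```

```text
the job is handed in; nothing more can be done
None
```

The orange cylinder was hung on the scale (about 2 N, roughly 0.2 kg), left hanging free for over 3 s, then lifted off and stood upright in the large blue tray; the job is handed in, with no verdict returned.

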